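# Load the sample drawer and gauge its seal gap

## Robot

A 6-joint arm with a two-finger parallel gripper is mounted at the origin on a cart in front of the work surface, level with it; the furniture and walls round the work are solid. World frame = base frame: x ahead of the robot, y to its left, z up, the work surface at z = 0. Lengths are in m, angles in rad, forces in N, time in s.
With the tool pointing down it reaches from about 0.275 to 1 m from the base axis. Payload 8.4 kg.
Tool frame: the origin (TCP) lies on the centre line of the jaws, within the pads' length; the fingertips stand 17 mm ahead of it and the grasp point (between the pads) lies 2 mm behind it (bot.tcp_to_tips is the z of the fingertips in the tool frame, in m); z points along the fingers, y is the line along which they close (so a half turn about z gives the same grasp; the last joint's range is limited). The gripper opens to 85 mm and grips with 20 to 120 N. Pads are 22 mm wide; open, the fingers measure 114 mm over their backs; the gripper's body (76 mm by 85 mm) begins 54 mm behind the grasp point. The pads swing forward as they close: fully open they stand 13 mm farther back than shut.
Start: joints at [-1.351, 0.353, 1.633, -0, 1.155, -0.002], TCP at [0.137, -0.61, 0.248] pointing down, gripper open.
Joint ranges: [-2.63, 2.63], [-0.92, 2.1], [0.06, 2.66], [-1.3, 4.44], [0, 2.69], [-3.02, 3.02]. Speed limits (rad/s): [2.22, 2.22, 2.79, 3.14, 3.14, 3.14].

## Interface

Orientations are given as a unit quaternion [x, y, z, w].
In Python, from workcell import bot, hand, kinematics, get_obs, vision, hand_in gives the robot as it stands. The module is installed in compiled form; this text tells all that it offers. Calls block until the motion is done:
- bot.reach(position, orientation): joint-space move of the TCP to a pose.
- bot.servo_line(position, ori=None, velocity=0.15): straight line of the TCP; ori=None keeps the orientation; velocity is the mean speed in m/s.
- bot.goto_joints(angles): joint-space move.
- hand.move_gripper(opening, strength=None): finger opening in m; strength is the grip in N (None keeps the last); returns when the fingers have stopped.
- bot.dwell(seconds).
- kinematics.solve_ik(position, orientation): joint angles nearest the present ones, or None.
- get_obs(): the state.
- vision.read_camera(name): name is "side" or "top" or "wrist"; returns a dict with "frame" (480x640x3 uint8, red, green, blue), "intrinsics" (3x3 intrinsics, pixels), "view" (4x4, takes a point from world to camera coordinates). Camera axes: x right, y down, z forward; pixel columns grow to the right and rows downward; lengths in m; the calibration is good to about 2 mm. A picture is of the moment at which its call begins. There is no depth.
A pose or a line that the arm cannot do raises bot.IKError and nothing moves.
- hand_in(): hands the job in; it is judged then, once.
The state is a dict: "time_s": time; "joint_pos": joint angles; "joint_vel": joint speeds; "joint_efforts": joint torques, N m; "position": TCP position; "orientation": TCP orientation; "wrist_force": force on the tool from outside, world axes, zero at the start; "ft_torque": the same for the moment, N m; "gripper_width": finger opening in m; "grip_force": force on a finger pad.
Only numpy, scipy, OpenCV 4.12 (cv2) and the standard library are available. Lean on these libraries where they do the work, as an engineer would, in place of code of your own. Each camera call takes 0.05 s, during which the arm holds its last target. There are 200 camera calls.

## Task

Stand the small screw-cap vial in the round pocket of the reader's open drawer, let go of it, and push the drawer fully home. Then take the taper gauge by its handle out of its stand and slide its blade straight down into the gap between the drawer front and the sprung seal frame behind it until it drags snugly on both plates, without forcing the frame back hard; leave the other things on the bench where they are. Finish while still holding the gauge steady and upright at that depth.

Things in the scene. Friction and masses are not known exactly. Their poses are not given: they have to be found in the camera images.
- vial: small screw-cap vial, the only one on the bench, standing upright: 17 mm diameter, 46 mm tall, the upper 10 mm is the cap. Origin at the centre of its underside, z up. About 30 g.
- reader: sample reader, a light box with a fixed shell 100 mm deep (x), 130 mm wide (y), 98 mm tall. Origin on the worktop under the middle of the shell; its +x axis points into the shell, away from the robot, and its -x is where the drawer comes out. Fixed; its place and yaw differ each time.
- drawer (a joint): the reader's drawer: metres pulled out along the reader's -x; 0 = fully home, starts 0.085 to 0.105. Friction about 11 N, stays where left. Front plate 130 mm wide, 8 mm thick, 6 to 100 mm above the worktop; on its top edge a steel lip flares toward the robot, up to 108 mm height. A knob 18 mm in diameter stands out 23 mm from the front at 34 mm height.
- drawer_face (a point): centre of the outer (robot side) face of the drawer front, 75 mm above the worktop: a flat place to push, clear above the knob. Moves with the drawer; its axes are the reader's.
- pocket (a point): centre of the floor of the round pocket in the drawer, 16 mm above the worktop: hole 26 mm in diameter and 12 mm deep in the drawer's 28 mm high floor block; the drawer's side walls stand 84 mm apart and 32 mm high. It lies 45 mm behind the back face of the drawer front and moves with the drawer.
- slot_front (a point): middle of the top edge of the drawer front's back face, the front side of the gap, 100 mm above the worktop. Moves with the drawer. Axes are the reader's.
- slot_rear (a point): middle of the top edge of the seal frame's front face, the rear side of the gap, at 100 mm height; above it a steel lip flares backward to 108 mm. With the drawer home the gap between slot_front and slot_rear is 6 to 9 mm (differs each time). The frame's top bar is 130 mm wide, 30 mm tall; below it, down to the drawer's floor block (28 mm height), the gap is free.
- seal_frame (a joint): the sprung seal frame, an aluminium frame on the reader: metres pressed back along the reader's +x; 0 at rest, spring 1.5 N per mm, end stop at 0.010. About 0.001 to 0.003 is a snug drag (a few newtons of push on the blade).
- gauge: taper gauge, upright in its stand: steel blade 62 mm long, 20 mm wide (its y), thickness (its x) growing evenly from 2 mm at the tip to 14.4 mm at the top, equal on both sides; then a collar 22 x 32 x 4 mm, then a black handle 14 mm (x) by 24 mm (y), from 66 to 108 mm above the tip. Origin at the middle of the blade's tip, z up to the handle. About 70 g.
- stand: aluminium block of the gauge's stand, 64 x 70 mm and 70 mm tall on a foot plate 84 x 90 mm, fixed; origin under its centre on the worktop. The gauge's blade hangs in a slot 19 x 25 mm, 66 mm deep, in its middle, collar resting on the block's top; gauge and stand have the same axes.
- bottle: white plastic bottle, 52 mm in diameter, 98 mm tall; a bystander to leave alone. Origin at the centre of its underside.
- cup: clear sample cup, 28 mm wide, 32 mm tall; a bystander to leave alone. Origin at the centre of its underside.
- calculator: pocket calculator, 120 x 66 x 12 mm, lying flat; a bystander to leave alone. Origin at the centre of its underside.
- bung: black rubber bung, 25 mm wide, 23 mm tall; a bystander to leave alone. Origin at the centre of its underside.
- beaker: small glass beaker, 56 mm in diameter, 71 mm tall; a bystander to leave alone. Origin at the centre of its underside.
- notebook: lab notebook, 152 x 112 x 14 mm, lying flat; a bystander to leave alone. Origin at the centre of its underside.
- pen: marker pen, 125 mm long, lying; a bystander to leave alone. Origin at the centre of its underside.
There are look-alikes about, which are no part of the job. What is shaped like the stand but turquoise is not meant.

How it is judged:
On the way, in this order (a step that is already met when the one before it is completed fails the run):
1. the vial stands in the drawer's pocket, let go, with the drawer still open (horizontal distance between vial and pocket below 0.008 m and z of vial in the frame of pocket below 0.006 m and angle between vial's own z axis and vertical below 0.25 rad and contact force between the fingers and vial below 0.05 N and value of joint drawer above 0.03 m), for 0.2 s.
2. the drawer is fully home with the vial standing in its pocket (horizontal distance between vial and pocket below 0.008 m and z of vial in the frame of pocket below 0.006 m and angle between vial's own z axis and vertical below 0.25 rad and value of joint drawer below 0.004 m), for 0.2 s.
3. the gauge is held by the fingers, lifted clear of its stand (contact force between the fingers and gauge above 2 N and height (world z) of gauge above 0.075 m), for 0.1 s.
At the end, for the whole second after the job is handed in: Drawer within 4 mm of home, vial upright within 8 mm of its pocket; gauge held, still, upright (0.17 rad), square (0.2 rad), tip 8 to 66 mm below the top edges, within 50 mm of the gap's middle, over 0.6 N on drawer front and frame; frame pressed back 0.6 to 4.5 mm (all of step 2 and value of joint seal_frame between 0.0006 and 0.0045 m and contact force between gauge and seal_frame above 0.6 N and contact force between gauge and drawer above 0.6 N and contact force between gauge and stand below 0.05 N and contact force between the fingers and gauge above 2 N and linear speed of gauge below 0.01 m/s and angle between gauge's own z axis and vertical below 0.17 rad and angle between the x axis of gauge and the x axis of reader, either way round below 0.2 rad and z of gauge in the frame of slot_front between -0.066 and -0.008 m and y of gauge in the frame of slot_front between -0.05 and 0.05 m); the arm keeps its last pose, push and grip.
It fails at once if the seal frame is forced back more than 7 mm (value of joint seal_frame above 0.007 m).
It fails at once if another thing on the bench is moved by more than 40 mm (distance of any of bottle, cup, calculator, bung, beaker, notebook, pen from where it was at the start of the episode above 0.04 m).
It also fails if it takes over 61 s, if anything falls off the work surface, if the arm or the gripper's body presses on something with over 40 N, if the wrist force passes 120 N, or if a joint passes its speed limit or range.

## Working session

There is one attempt and no reset: what is moved stays moved. The work goes in short steps, each a Python script; the robot and the scene stay as the last script left them, time stands still between calls to the robot, and variables do not carry over. Pictures are saved under pics/ and viewed, at most 10 in all, crops included, and the job is handed in when it is done.

```bash
mkdir -p pics && python3 - <<'E'
from workcell import *
import cv2, numpy as np
for n in ("top","side"):
    d=vision.read_camera(n); cv2.imwrite(f"pics/{n}0.png",d["frame"][:,:,::-1])
    V=np.array(d["view"]); print(n,np.round(d["intrinsics"],1).tolist(),np.round(V,3).tolist(),"cam",np.round(-V[:3,:3].T@V[:3,3],3))
print(get_obs(), bot.tcp_to_tips)
E
```

```text
top [[481.9, 0.0, 332.5], [0.0, 481.9, 245.5], [0.0, 0.0, 1.0]] [[0.008, -1.0, 0.017, -0.028], [-0.985, -0.011, -0.171, 0.548], [0.171, -0.015, -0.985, 1.231], [0.0, 0.0, 0.0, 1.0]] cam [ 0.329 -0.003  1.307]
side [[435.8, 0.0, 312.6], [0.0, 435.8, 236.9], [0.0, 0.0, 1.0]] [[0.929, -0.37, 0.011, -0.515], [-0.142, -0.385, -0.912, 0.153], [0.341, 0.846, -0.41, 0.997], [0.0, 0.0, 0.0, 1.0]] cam [ 0.16  -0.974  0.554]
{'time_s': 0.1, 'joint_pos': array([-1.35141055e+00,  3.53599141e-01,  1.63405631e+00,  1.75307347e-05,
        1.15522157e+00, -2.40426412e-03]), 'joint_vel': array([-0.00061261, -0.00381877, -0.0012868 , -0.00144149, -0.00030731,
        0.00065325]), 'joint_efforts': array([ 1.60922729e-03, -6.06359982e+01, -3.42819893e+01, -1.77912528e-05,
        3.92338901e-03, -1.65126323e-05]), 'position': array([ 0.13739789, -0.60928788,  0.24762558]), 'orientation': array([ 9.93857634e-01,  1.10664321e-01, -6.15642844e-05, -6.39274063e-04]), 'wrist_force': array([ 0.68083036, -0.44325558, -0.38595177]), 'ft_torque': array([-0.03793691, -0.01181785, -0.0079453 ]), 'grip_force': 0.0, 'gripper_width': 0.08553762597673244} 0.017
```

View pics/top0.png

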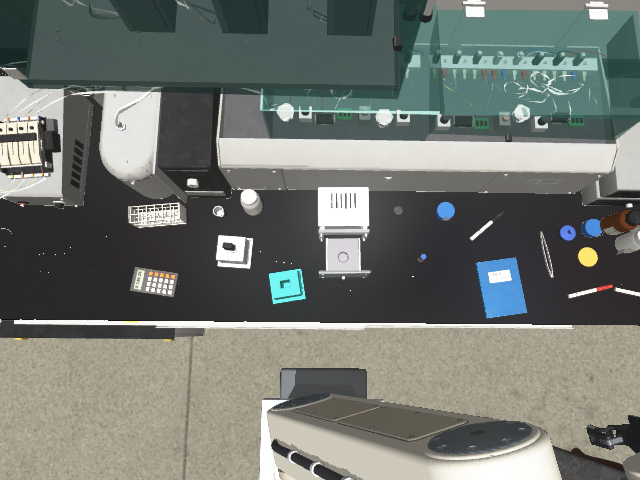

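View pics/side0.png

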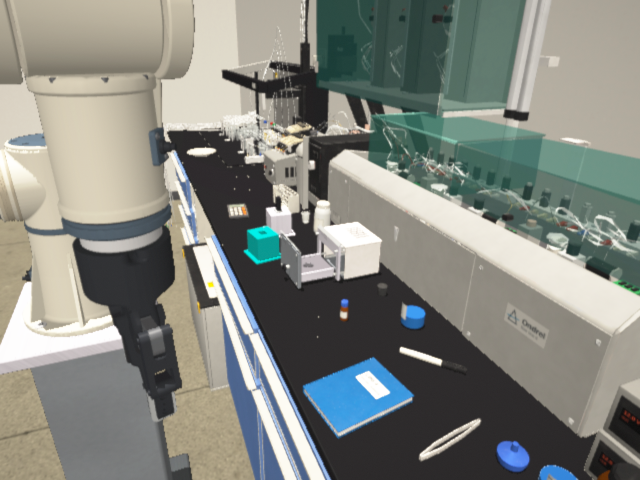

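The top view shows the vial (blue cap) at about (422,257), the drawer at (344,257), with its front plate near row 275 and its pocket at (343,257). The gauge in its white stand is at (230,247), and the turquoise decoy is at (287,286). In the side view the vial is at (344,308). I'll work out rough positions, then take a wrist view.

```bash
cat > h.py <<'E'
from workcell import *
import cv2, numpy as np
from scipy.spatial.transform import Rotation as R
def shot(n,save=None):
    d=vision.read_camera(n); d["view"]=np.array(d["view"]);d["K"]=np.array(d["intrinsics"])
    if save: cv2.imwrite(f"pics/{save}.png",d["frame"][:,:,::-1]); np.savez(f"pics/{save}.npz",f=d["frame"],view=d["view"],K=d["K"])
    return d
def load(s):
    z=np.load(f"pics/{s}.npz"); return dict(frame=z["f"],view=z["view"],K=z["K"])
def ray(d,p):
    V=d["view"]; r=V[:3,:3].T@np.linalg.solve(d["K"],[p[0],p[1],1.]); return -V[:3,:3].T@V[:3,3], r/np.linalg.norm(r)
def plane(d,p,z):
    c,r=ray(d,p); return c+r*(z-c[2])/r[2]
def tri(*dp):
    A=0;b=0
    for d,p in dp:
        c,r=ray(d,p); M=np.eye(3)-np.outer(r,r); A=A+M; b=b+M@c
    x=np.linalg.solve(A,b); return x,[round(1e3*np.linalg.norm((np.eye(3)-np.outer(r,r))@(x-c)),1) for c,r in (ray(d,p) for d,p in dp)]
def proj(d,X):
    c=d["view"][:3,:3]@np.asarray(X)+d["view"][:3,3]; q=d["K"]@c; return q[:2]/q[2]
def blobs(d,lo,hi,box=None,amin=5):
    hsv=cv2.cvtColor(d["frame"],cv2.COLOR_RGB2HSV); m=cv2.inRange(hsv,lo,hi)
    if box: k=np.zeros_like(m); x0,y0,x1,y1=box; k[y0:y1,x0:x1]=255; m&=k
    n,_,s,c=cv2.connectedComponentsWithStats(m)
    return sorted([(int(s[i,4]),c[i].round(1).tolist(),s[i,:4].tolist()) for i in range(1,n) if s[i,4]>=amin],reverse=True),m
def down(yaw): # tool z down, tool y axis at world angle yaw
    y=np.array([np.cos(yaw),np.sin(yaw),0]);z=np.array([0,0,-1.]);return R.from_matrix(np.c_[np.cross(y,z),y,z]).as_quat()
E
python3 - <<'E'
from h import *
t=shot("top","t1");s=shot("side","s1")
bt=blobs(t,(105,120,60),(130,255,255),(405,240,440,270))[0];bs=blobs(s,(105,120,60),(130,255,255),(330,290,360,325))[0]
print(bt,bs); print("cap",tri((t,bt[0][1]),(s,bs[0][1])))
for n,p,z in (("pocket",(343,257),.03),("lip",(345,273),.105),("shelltop",(343,193),.098),("gauge",(229,243),.11),("stand",(234,250),.07)): print(n,plane(t,p,z).round(3))
q=down(np.pi/2)
for p in ((.48,-.03,.4),(.48,-.1,.35),(.45,-.2,.15),(.5,.25,.15),(.5,.25,.3)):
    for yaw in (0,np.pi/2,-np.pi/2): 
        j=kinematics.solve_ik(p,down(yaw)); print(p,round(yaw,2),None if j is None else np.round(j,2))
E
```

```text
[(28, [422.9, 256.2], [420, 254, 7, 6])] [(57, [344.4, 302.3], [341, 299, 8, 8])]
cap (array([ 0.52238755, -0.26293881,  0.04313565]), [np.float64(0.2), np.float64(0.2)])
pocket [ 0.52  -0.051  0.03 ]
lip [ 0.468 -0.053  0.105]
shelltop [ 0.678 -0.048  0.098]
gauge [0.541 0.239 0.11 ]
stand [0.529 0.233 0.07 ]
(0.48, -0.03, 0.4) 0 [-0.07  0.    1.73 -0.    1.41 -0.07]
(0.48, -0.03, 0.4) 1.57 [-0.07  0.    1.73 -0.    1.41 -1.64]
(0.48, -0.03, 0.4) -1.57 [-0.07  0.    1.73 -0.    1.41  1.51]
(0.48, -0.1, 0.35) 0 [-0.21  0.05  1.79 -0.    1.31 -0.21]
(0.48, -0.1, 0.35) 1.57 [-0.21  0.05  1.79 -0.    1.31 -1.78]
(0.48, -0.1, 0.35) -1.57 [-0.21  0.05  1.79 -0.    1.31  1.36]
(0.45, -0.2, 0.15) 0 [-0.42  0.27  2.   -0.    0.87 -0.42]
(0.45, -0.2, 0.15) 1.57 [-0.42  0.27  2.   -0.    0.87 -1.99]
(0.45, -0.2, 0.15) -1.57 [-0.42  0.27  2.   -0.    0.87  1.15]
(0.5, 0.25, 0.15) 0 [ 0.46  0.37  1.86 -0.    0.91  0.46]
(0.5, 0.25, 0.15) 1.57 [ 0.46  0.37  1.86 -0.    0.91 -1.11]
(0.5, 0.25, 0.15) -1.57 [ 0.46  0.37  1.86 -0.    0.91  2.03]
(0.5, 0.25, 0.3) 0 [ 0.46  0.2   1.72 -0.    1.22  0.46]
(0.5, 0.25, 0.3) 1.57 [ 0.46  0.2   1.72 -0.    1.22 -1.11]
(0.5, 0.25, 0.3) -1.57 [ 0.46  0.2   1.72 -0.    1.22  2.03]
```

The vial cap triangulates to z = 0.043, where 0.041 is expected. Next I'll find the wrist camera's mounting pose and take closer views.

```bash
python3 - <<'E'
from h import *
d=shot("wrist"); o=get_obs()
T=np.eye(4);T[:3,:3]=R.from_quat(o["orientation"]).as_matrix();T[:3,3]=o["position"]
C=d["view"]@T; print("K",d["K"].round(0).tolist(),"cam in tool",np.linalg.inv(C).round(3).tolist())
# closer views
q=down(np.pi/2)
t0=get_obs()["time_s"]
bot.reach([.46,-.20,.34],q); a=shot("wrist","w1")
bot.servo_line([.46,-.06,.34],velocity=.25); b=shot("wrist","w2")
print(get_obs()["time_s"]-t0)
cv2.imwrite("pics/w12.png",cv2.resize(np.hstack([a["frame"],b["frame"]])[:,:,::-1],(800,300),interpolation=cv2.INTER_AREA))
E
```

```text
K [[377.0, 0.0, 325.0], [0.0, 377.0, 238.0], [0.0, 0.0, 1.0]] cam in tool [[0.0, -0.952, -0.306, 0.079], [1.0, 0.0, -0.001, -0.001], [0.001, -0.306, 0.952, -0.126], [0.0, 0.0, 0.0, 1.0]]
2.725
```

View pics/w12.png

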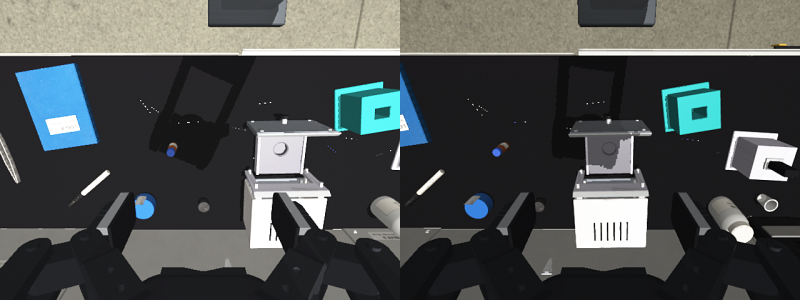

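The two wrist frames show the drawer, vial, gauge stand and turquoise decoy clearly, with the robot side up. I'll enlarge the drawer area in w2.

```bash
python3 - <<'E'
from h import *
b=load("w2"); f=b["frame"][170:330,250:450]
g=cv2.resize(f,(750,600),interpolation=cv2.INTER_CUBIC); cv2.imwrite("pics/w2c.png",g[:,:,::-1])
E
```

```text
(no output)
```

View pics/w2c.png

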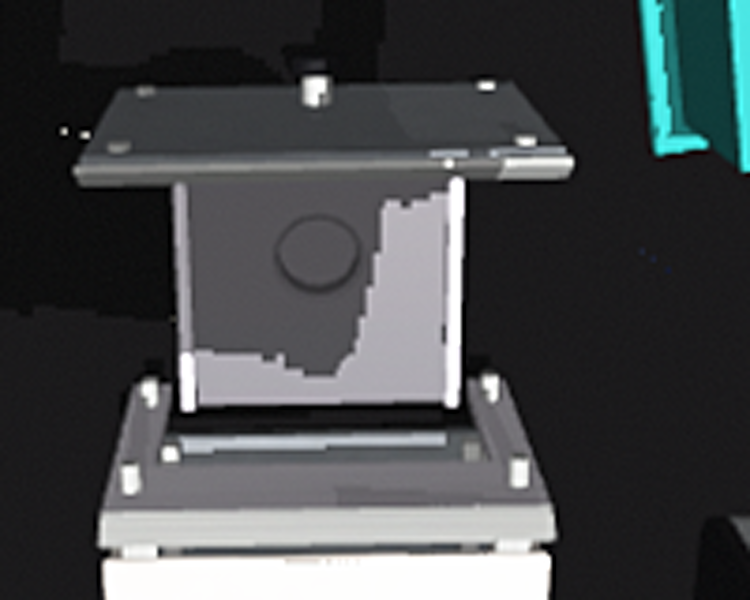

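Crop positions (full = crop/3.75 + (250,170)):
- Pocket rim centre: (318,253).
- Drawer lip ends: (76,165) and (573,160).
- Frame lip ends: (100,545) and (555,545).
- Shell top front corners: (103,558) and (551,556).

Next I'll turn these into positions, with the pocket found in both views.

```bash
python3 - <<'E'
from h import *
a=load("w1");b=load("w2")
F=lambda p:(p[0]/3.75+250-.37,p[1]/3.75+170-.37)
for n,p,z in (("pocket",(318,253),.028),("lipL",(74,182),.108),("lipR",(574,178),.108),("lipL_up",(78,160),.108),("frL",(100,545),.108),("frR",(555,545),.108),("frLtop",(105,512),.108),("frRtop",(551,506),.108),("shL",(103,560),.098),("shR",(551,556),.098),("wLa",(180,183),.032),("wLb",(188,410),.032),("wRa",(460,180),.032),("wRb",(453,405),.032)):
    print(n,plane(b,F(p),z).round(4))
pk=plane(b,F((318,253)),.028); u,v=proj(a,pk).round().astype(int); print("pred in w1",u,v)
for d,(x,y) in ((a,(u,v)),(b,(335,237))):
    g=cv2.cvtColor(d["frame"],cv2.COLOR_RGB2GRAY)[y-22:y+22,x-22:x+22]
    G=cv2.resize(g,None,fx=6,fy=6,interpolation=cv2.INTER_CUBIC)
    G=cv2.createCLAHE(4,(4,4)).apply(G)
    c=cv2.HoughCircles(G,cv2.HOUGH_GRADIENT,1.5,100,param1=60,param2=20,minRadius=45,maxRadius=85)
    print(None if c is None else [(k[0]/6+x-22,k[1]/6+y-22,k[2]/6) for k in c[0][:2]])
bl=lambda d,box:blobs(d,(105,120,60),(130,255,255),box)[0]
pa=proj(a,(.522,-.263,.041));pb=proj(b,(.522,-.263,.041)); print(pa,pb)
bx=lambda p:tuple(int(k) for k in (p[0]-15,p[1]-15,p[0]+15,p[1]+15))
A=bl(a,bx(pa));B=bl(b,bx(pb)); print(A,B); print(tri((a,A[0][1]),(b,B[0][1])))
E
```

```text
pocket [ 0.5221 -0.0486  0.028 ]
lipL [ 0.4769 -0.1148  0.108 ]
lipR [0.4758 0.0162 0.108 ]
lipL_up [ 0.471  -0.1134  0.108 ]
frL [ 0.5839 -0.1122  0.108 ]
frR [0.5838 0.0176 0.108 ]
frLtop [ 0.5734 -0.1103  0.108 ]
frRtop [0.5714 0.0158 0.108 ]
shL [ 0.5945 -0.1129  0.098 ]
shR [0.5931 0.0188 0.098 ]
wLa [ 0.4974 -0.0927  0.032 ]
wLb [ 0.576  -0.0918  0.032 ]
wRa [ 0.4964 -0.0038  0.032 ]
wRb [ 0.5741 -0.0031  0.032 ]
pred in w1 449 237
[(np.float64(451.125), np.float64(237.875), np.float32(11.275001)), (np.float64(465.625), np.float64(228.625), np.float32(11.55))]
[(np.float32(334.625), np.float32(236.125), np.float32(9.8)), (np.float32(320.625), np.float32(225.625), np.float32(9.325))]
[271.87819237 240.74118784] [154.22028736 240.31095962]
[(163, [272.8, 243.5], [266, 237, 14, 14])] [(190, [155.1, 242.9], [147, 236, 17, 15])]
(array([ 0.52497681, -0.26188897,  0.04211515]), [np.float64(0.1), np.float64(0.1)])
```

The measurements agree:
- **Vial:** (0.525, -0.262), cap at z = 0.042.
- **Pocket:** (0.522, -0.0485), 45 mm behind the front plate.
- **Reader yaw:** about 0.01 rad, from both the lip and the drawer walls.

Picking and placing the vial now.

```bash
python3 - <<'E'
from h import *
q=down(np.pi/2+.01); v=np.array([.5247,-.2622]); p=np.array([.522,-.0485])
hand.move_gripper(.05,30)
bot.reach([*v,.12],q); bot.servo_line([*v,.036],velocity=.12)
hand.move_gripper(0,30); o=get_obs(); print("w",o["gripper_width"],o["grip_force"],o["position"])
bot.servo_line([*v,.17],velocity=.2); bot.servo_line([*p,.17],velocity=.2); 
shot("wrist","w3"); print(get_obs()["gripper_width"])
bot.servo_line([*p,.066],velocity=.12); f0=get_obs()["wrist_force"]; bot.servo_line([*p,.0535],velocity=.04)
o=get_obs(); print("f",f0,o["wrist_force"],o["position"],o["time_s"])
E
python3 - <<'E'
import sys; sys.path.insert(0,'.')
from h import *
import os; os.chdir('.')
s=shot("side","s2"); x,y=proj(s,(.522,-.0485,.05)).astype(int)
w=shot("wrist","w4")
c=lambda f:cv2.resize(f,(400,400),interpolation=cv2.INTER_CUBIC)
cv2.imwrite("pics/place.png",np.hstack([c(s["frame"][y-50:y+50,x-50:x+50]),c(w["frame"][150:480,160:490])])[:,:,::-1])
E
```

```text
w 0.014733486756429819 29.38642164603156 [ 0.52520049 -0.26250857  0.03680245]
0.015228361336631632
f [-0.60891218  0.71998379 -0.1029587 ] [ 0.45376665  0.37805268 -0.61723485] [ 0.52183441 -0.04848045  0.05329029] 9.3917
```

View pics/place.png

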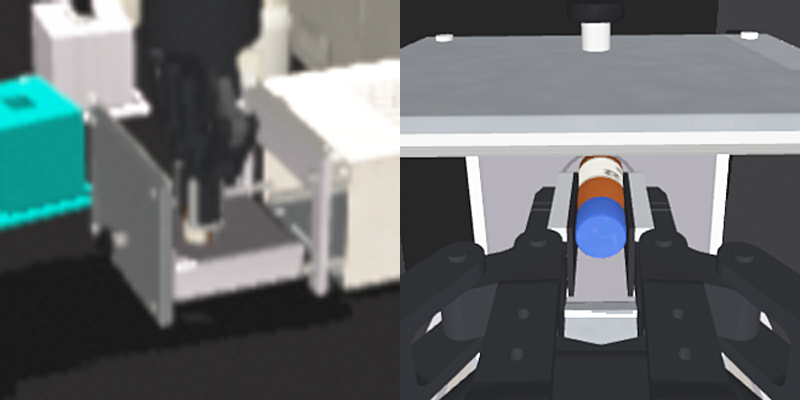

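The vial hangs in the pocket, centred inside the rim (right panel: rim about 562–632, vial 578–625), with no contact force. Lower slightly, release, and push the drawer home with a tilted tool.

```bash
python3 - <<'E'
from h import *
o=get_obs();p=o["position"]
bot.servo_line([p[0],p[1],.0515],velocity=.03); print(get_obs()["wrist_force"])
hand.move_gripper(.034); bot.dwell(.25); o=get_obs(); print(o["gripper_width"],o["grip_force"])
bot.servo_line([p[0],p[1],.16],velocity=.15)
w=shot("wrist","w5"); print("cap",blobs(w,(105,120,60),(130,255,255),(250,150,420,400))[0][:2])
print("pred",proj(w,(.522,-.0485,.016+.041)))
yaw=.01
def push_q(t): # tool z tilted t below horizontal, y along reader y
    z=np.array([np.cos(t),0,-np.sin(t)]); y=np.array([0,1.,0]); M=np.c_[np.cross(y,z),y,z]
    return (R.from_euler("z",yaw)*R.from_matrix(M)).as_quat()
for t in (.6,.8,1.):
    q=push_q(t); z=R.from_quat(q).apply([0,0,1])
    print(t,[None if (j:=kinematics.solve_ik(np.array([x,-.05,.076])-.017*z,q)) is None else np.round(j,2) for x in (.43,.47,.57)])
print(get_obs()["time_s"])
E
```

```text
[-3.50033027 -0.57466324 14.26633337]
0.033726765719891895 0.0
cap [(530, [324.9, 246.0], [313, 233, 25, 27])]
pred [323.92388322 245.9986237 ]
0.6 [None, None, array([-0.19,  0.59,  2.48,  2.93,  0.9 ,  1.59])]
0.8 [None, array([-0.23,  0.39,  2.59,  2.85,  0.62,  1.64]), array([-0.16,  0.43,  2.39,  2.87,  0.46,  1.69])]
1.0 [array([-0.21,  0.23,  2.55,  2.58,  0.23,  1.93]), array([-0.19,  0.27,  2.47,  2.56,  0.19,  1.98]), array([-0.14,  0.36,  2.28,  2.23,  0.1 ,  2.36])]
11.2417
```

The vial stands where predicted (cap at (324.9,246.0), predicted (323.9,246.0)) and is released. Push next with a mildly tilted tool, stopping on force.

```bash
python3 - <<'E'
from h import *
yaw=.01;t=1.25
z=np.array([np.cos(t),0,-np.sin(t)]); y=np.array([0,1.,0])
Rw=R.from_euler("z",yaw); q=(Rw*R.from_matrix(np.c_[np.cross(y,z),y,z])).as_quat(); zt=Rw.apply(z); ax=Rw.apply([1,0,0])
base=np.array([.469,-.049,.07])
P=lambda s,h=0: base+ax*s+[0,0,h]-.017*zt   # s: tip-centre x relative to initial face
print([np.round(kinematics.solve_ik(P(s),q),2) for s in (-.05,.08)])
bot.reach(P(-.05,.09),q); hand.move_gripper(0); bot.servo_line(P(-.05),velocity=.15)
f0=get_obs()["wrist_force"]; bot.servo_line(P(-.018),velocity=.1)
F=lambda:get_obs()["wrist_force"]-f0
s=-.018; log=[]
while s<.095:
    s+=.006 if s<.066 else .002
    bot.servo_line(P(s),velocity=.05); f=F(); log.append((round(s,3),round(f@ax,1),round(get_obs()["position"][0]-P(s)[0],4)))
    if f@ax<-24: break
print(log); bot.dwell(.3); print(F(),get_obs()["time_s"])
bot.servo_line(P(s-.05),velocity=.15); bot.servo_line(P(s-.05,.09),velocity=.2)
shot("top","t2"); print(get_obs()["time_s"])
E
```

```text
[array([-0.17,  0.2 ,  2.41,  0.25,  0.22, -1.98]), array([-0.11,  0.35,  2.15,  0.12,  0.32, -1.81])]
[(-0.012, np.float64(-0.6), np.float64(0.0)), (-0.006, np.float64(-4.8), np.float64(-0.0008)), (0.0, np.float64(-5.4), np.float64(-0.0017)), (0.006, np.float64(-5.5), np.float64(-0.002)), (0.012, np.float64(-6.3), np.float64(-0.0022)), (0.018, np.float64(-5.1), np.float64(-0.0023)), (0.024, np.float64(-6.5), np.float64(-0.0024)), (0.03, np.float64(-5.4), np.float64(-0.0025)), (0.036, np.float64(-7.1), np.float64(-0.0026)), (0.042, np.float64(-6.8), np.float64(-0.0026)), (0.048, np.float64(-6.1), np.float64(-0.0026)), (0.054, np.float64(-6.0), np.float64(-0.0026)), (0.06, np.float64(-6.9), np.float64(-0.0027)), (0.066, np.float64(-6.3), np.float64(-0.0026)), (0.072, np.float64(-6.8), np.float64(-0.0026)), (0.074, np.float64(-9.0), np.float64(-0.0031)), (0.076, np.float64(-9.7), np.float64(-0.0032)), (0.078, np.float64(-8.9), np.float64(-0.0032)), (0.08, np.float64(-10.1), np.float64(-0.0032)), (0.082, np.float64(-9.8), np.float64(-0.0032)), (0.084, np.float64(-8.7), np.float64(-0.0032)), (0.086, np.float64(-14.2), np.float64(-0.004)), (0.088, np.float64(-22.0), np.float64(-0.0058)), (0.09, np.float64(-28.0), np.float64(-0.0077))]
[-27.8245691   -1.21591503  14.65147353] 19.95
21.0833
```

The drawer hit its end stop after about 90 mm of travel. Now close views of the slot and the gauge.

```bash
python3 - <<'E'
from h import *
q=down(np.pi/2+.01)
hand.move_gripper(.06)
bot.reach([.525,-.049,.22],q); a=shot("wrist","v1")
bot.reach([.50,.17,.26],q); b=shot("wrist","v2")
bot.servo_line([.50,.25,.26],velocity=.25); c=shot("wrist","v3"); print(get_obs()["time_s"])
cv2.imwrite("pics/v23.png",cv2.resize(np.hstack([b["frame"],c["frame"]])[:,:,::-1],(800,300),interpolation=cv2.INTER_AREA))
f=a["frame"]; x0,y0=[int(k) for k in proj(a,(.57,-.049,.1))]; print(x0,y0)
cv2.imwrite("pics/v1.png",f[:,:,::-1])
E
```

```text
23.7583
323 296
```

View pics/v1.png

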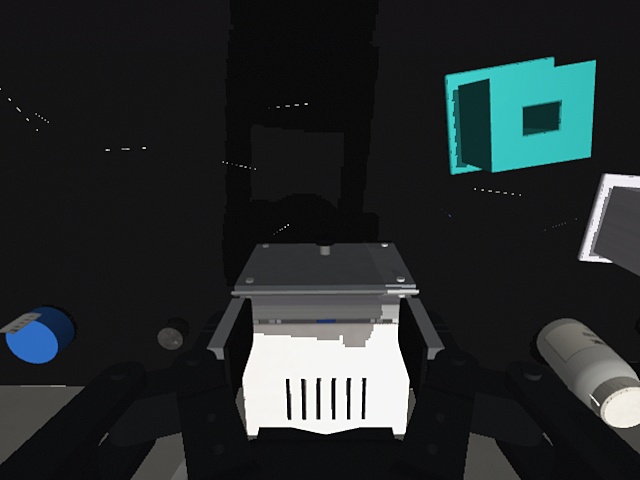

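View pics/v23.png

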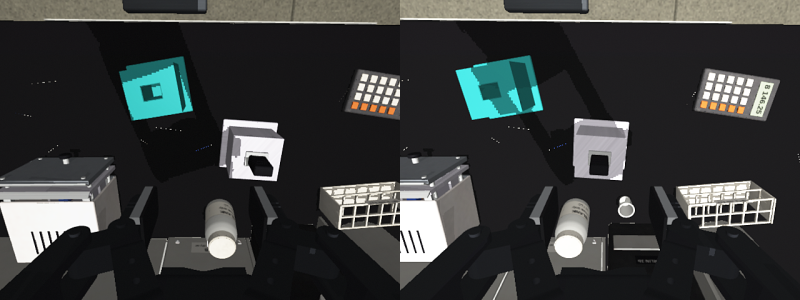

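v1: the drawer is home, with its lip at about row 290 and the frame lip around rows 296–322. v23: the gauge handle is at about (420,261) in v2 and (317,261) in v3, full resolution. I'll enlarge these in one composite.

```bash
python3 - <<'E'
from h import *
a,b,c=load("v1")["frame"],load("v2")["frame"],load("v3")["frame"]
up=lambda f,s:cv2.resize(f,None,fx=s,fy=s,interpolation=cv2.INTER_CUBIC)
top=up(a[282:332,224:424],4); bot_=np.hstack([up(b[190:290,370:470],4),up(c[190:290,267:367],4)])
im=np.vstack([top,bot_]); im=(255*(im/255.)**.6).astype(np.uint8)
cv2.imwrite("pics/comp.png",im[:,:,::-1])
E
```

```text
(no output)
```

View pics/comp.png

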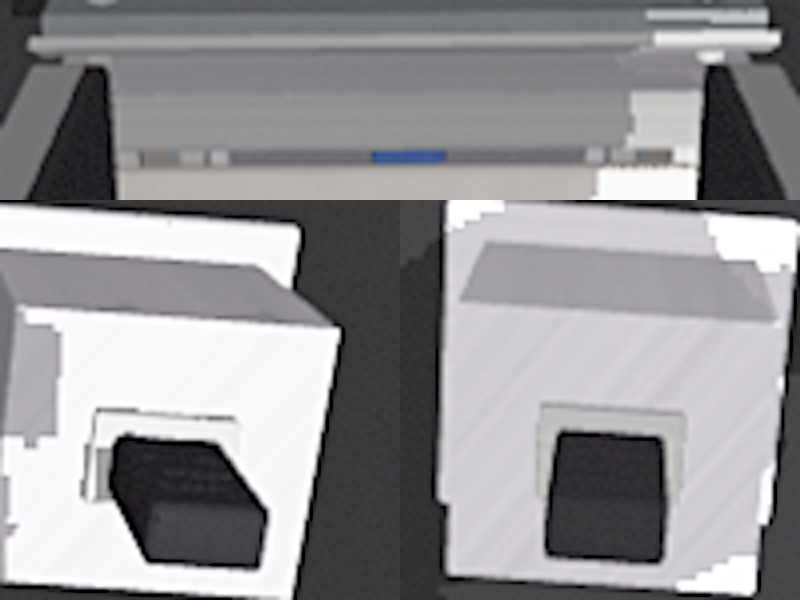

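Composite notes:
- **Handle top face:** v2 centre at about (207,538), v3 centre at about (607,530).
- **Block top near edge in v3:** (460,302) to (778,322).
- **Slot bands:** drawer lip edge at rows 35–52, then band edges at rows about 90 and 148.

Next I'll compute positions and an intensity profile across the slot.

```bash
python3 - <<'E'
from h import *
a,b,c=load("v1"),load("v2"),load("v3")
B=lambda p:(370+p[0]/4-.4,190+(p[1]-200)/4-.4); C=lambda p:(267+(p[0]-400)/4-.4,190+(p[1]-200)/4-.4)
print("handle",tri((b,B((207,538))),(c,C((607,530)))))
print("top corners",[plane(b,B(p),.116).round(4).tolist() for p in ((152,502),(268,517),(260,570),(147,560))])
print("v3 corners",[plane(c,C(p),.116).round(4).tolist() for p in ((554,500),(666,500),(664,562),(545,556))])
def ang(p,q): d=q-p; return round(float(np.arctan2(-d[0],d[1])),4)
for n,d,f,p,q,z in (("v3near",c,C,(460,302),(778,322),.07),("v2near",b,B,(18,303),(340,327),.07),("v3collar",c,C,(540,404),(685,412),.074),("v2collar",b,B,(97,409),(238,420),.074),("v2handle",b,B,(152,502),(268,517),.116)):
    P,Q=plane(d,f(p),z),plane(d,f(q),z); print(n,P.round(4),Q.round(4),"yaw",ang(P,Q),"len",np.linalg.norm(P-Q).round(4))
g=cv2.cvtColor(a["frame"],cv2.COLOR_RGB2GRAY)
pr=g[280:326,290:360].mean(1)
for i,v in enumerate(pr): print(280+i,int(v),plane(a,(324,280+i),.1)[0].round(4),plane(a,(324,280+i),.108)[0].round(4))
E
```

```text
handle (array([0.53716238, 0.24511391, 0.11485745]), [np.float64(0.2), np.float64(0.2)])
top corners [[0.5295, 0.2336, 0.116], [0.5324, 0.2562, 0.116], [0.5435, 0.2558, 0.116], [0.5416, 0.2335, 0.116]]
v3 corners [[0.5303, 0.2349, 0.116], [0.5301, 0.2565, 0.116], [0.5431, 0.2563, 0.116], [0.5421, 0.2331, 0.116]]
v3near [0.5031 0.2125 0.07  ] [0.5069 0.2813 0.07  ] yaw -0.0549 len 0.0689
v2near [0.502  0.2121 0.07  ] [0.5067 0.2822 0.07  ] yaw -0.0662 len 0.0703
v3collar [0.5248 0.2298 0.074 ] [0.5263 0.2614 0.074 ] yaw -0.0482 len 0.0316
v2collar [0.5246 0.2299 0.074 ] [0.5269 0.2609 0.074 ] yaw -0.0715 len 0.0311
v2handle [0.5295 0.2336 0.116 ] [0.5324 0.2562 0.116 ] yaw -0.1267 len 0.0228
280 47 0.5568 0.5532
281 47 0.5576 0.5539
282 48 0.5583 0.5547
283 46 0.5591 0.5554
284 50 0.5599 0.5562
285 65 0.5607 0.5569
286 75 0.5615 0.5577
287 74 0.5622 0.5585
288 73 0.563 0.5592
289 70 0.5638 0.56
290 92 0.5646 0.5607
291 118 0.5654 0.5615
292 119 0.5662 0.5623
293 98 0.567 0.563
294 67 0.5678 0.5638
295 75 0.5686 0.5646
296 85 0.5694 0.5653
297 83 0.5702 0.5661
298 81 0.5709 0.5669
299 82 0.5717 0.5677
300 83 0.5726 0.5684
301 85 0.5734 0.5692
302 84 0.5742 0.57
303 84 0.575 0.5708
304 86 0.5758 0.5715
305 92 0.5766 0.5723
306 99 0.5774 0.5731
307 97 0.5782 0.5739
308 100 0.579 0.5747
309 104 0.5798 0.5755
310 104 0.5806 0.5763
311 103 0.5815 0.5771
312 101 0.5823 0.5778
313 103 0.5831 0.5786
314 106 0.5839 0.5794
315 104 0.5848 0.5802
316 104 0.5856 0.581
317 103 0.5864 0.5818
318 95 0.5872 0.5826
319 75 0.5881 0.5834
320 57 0.5889 0.5842
321 58 0.5897 0.585
322 58 0.5906 0.5859
323 91 0.5914 0.5867
324 128 0.5922 0.5875
325 141 0.5931 0.5883
```

The numbers hold up:
- **Gauge handle:** (0.537, 0.245), top at z = 0.115 against 0.116 expected, yaw about -0.06.
- **Slot:** front edge x about 0.5675, rear about 0.5766, so the gap is about 8–9 mm.

I'll grip the handle across its 14 mm so the blade stays square, lift it, and bring it over the slot.

```bash
python3 - <<'E'
from h import *
g=np.array([.537,.2452]); q=down(-.06); q2=down(.01); s=np.array([.572,-.048])
print([np.round(kinematics.solve_ik([*p,z],k),2) for p,z,k in ((g,.096,q),(s,.225,q2),(s,.14,q2))])
hand.move_gripper(.04,80); bot.reach([*g,.17],q); bot.servo_line([*g,.096],velocity=.1)
print("pre",get_obs()["wrist_force"])
hand.move_gripper(0,80); o=get_obs(); print(o["gripper_width"],o["grip_force"],o["position"],o["wrist_force"])
bot.servo_line([*g,.225],velocity=.15); bot.dwell(.1); o=get_obs(); print(o["gripper_width"],o["grip_force"],o["wrist_force"])
bot.servo_line([*s,.225],q2,velocity=.2); bot.servo_line([*s,.205],velocity=.1)
o=get_obs(); print(o["position"],o["wrist_force"],o["time_s"])
t=shot("side","s4"); w=shot("wrist","w6"); x,y=proj(t,(.57,-.05,.13)).astype(int)
cv2.imwrite("pics/ins.png",np.hstack([cv2.resize(t["frame"][y-40:y+40,x-40:x+40],(480,480),interpolation=cv2.INTER_CUBIC),cv2.resize(w["frame"][160:480,:],(320*640//320//2,480//3*1))[:0].reshape(480,0,3) if 0 else cv2.resize(w["frame"][200:480,220:440],(320,480))])[:,:,::-1])
E
```

```text
[array([ 0.43,  0.48,  1.83, -0.  ,  0.83,  0.49]), array([-0.09,  0.3 ,  1.77, -0.  ,  1.08, -0.1 ]), array([-0.09,  0.4 ,  1.84, -0.  ,  0.9 , -0.1 ])]
pre [5.97145204e-05 9.48612250e-02 7.33638940e-02]
0.013058136803605055 77.97939777374268 [0.53750484 0.2454046  0.09679333] [-0.51373323  0.0652307   5.14675783]
0.013380672437319888 77.78729796409607 [ 0.01345001  0.08037336 -1.52150932]
[ 0.57153916 -0.04749465  0.20446718] [ 0.09875792 -0.44793247 -0.22354977] 29.8417
```

View pics/ins.png

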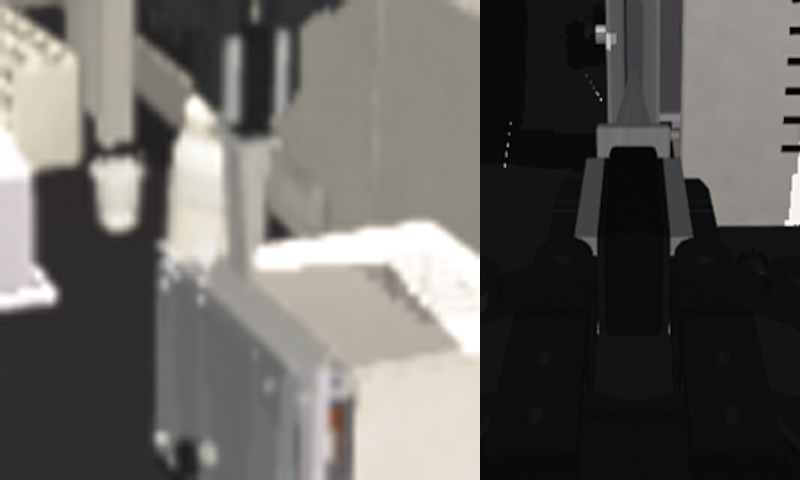

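The gauge is held upright with its blade tip directly over the slot (wrist panel, about column 635). Descend partway, then probe in ±x to find the gap's centre and width.

```bash
cat > ins.py <<'E'
from h import *
q2=down(.01)
def meas(n=4):
    f=[]
    for _ in range(n): f.append(get_obs()["wrist_force"]); bot.dwell(.02)
    return np.mean(f,0)
E
python3 - <<'E'
from ins import *
x,y,z=.572,-.048,.205
f0=meas(); np.save("f0.npy",f0)
while z>.1745:
    z-=.005; bot.servo_line([x,y,z],velocity=.06); f=meas(2)-f0; print(round(z,4),f.round(1))
    if np.abs(f).max()>5: print("STOP"); raise SystemExit
for sg in (1,-1):
    for k in range(1,9):
        bot.servo_line([x+sg*k*.0006,y,z],velocity=.03); f=meas(2)-f0; print(sg*k*.6,f.round(1),(get_obs()["position"][0]-x).round(5))
        if abs(f[0])>2.5: break
    bot.servo_line([x,y,z],velocity=.04)
print(get_obs()["time_s"])
E
```

```text
0.2 [-0.2 -0.1 -0. ]
0.195 [-0.6 -1.2 -0.4]
0.19 [-0.6 -0.2 -0.6]
0.185 [ 0.1 -0.  -1.1]
0.18 [ 0.3 -0.  -0.6]
0.175 [ 0.1  0.1 -0.6]
0.17 [ 0.5 -0.8 -0.2]
0.6 [ 0.   0.  -0.2] 0.0007
1.2 [ 0.3 -0.4 -0. ] 0.00119
1.7999999999999998 [-1.1  0.2 -0.4] 0.00171
2.4 [-1.6 -0.1  0.2] 0.00225
3.0 [-2.5 -0.6  0.6] 0.00283
3.5999999999999996 [-3.1 -0.3  1. ] 0.00338
-0.6 [-0.3 -0.8 -0.8] -0.00045
-1.2 [ 0.8 -0.7 -0.4] -0.00106
-1.7999999999999998 [ 1.8 -1.2 -1.1] -0.00136
-2.4 [ 5.4  0.1 -2.3] -0.00163
35.325
```

Play at 18 mm depth is about 2.2 mm, so the gap is about 7.8 mm with its centre at x = 0.5721. The target is 40 mm depth, or about 2.2 mm of press. Now descend, following the front plate and watching force.

```bash
python3 - <<'E'
from ins import *
f0=np.load("f0.npy"); y=-.048; xf=.5682
X=lambda z:max(.5721,xf+(.002+.2*(.1-(z-.088)))/2)
z=.17
while z>.1485:
    z-=.003 if z<.163 else .004
    bot.servo_line([X(z),y,z],velocity=.04); f=meas(3)-f0; o=get_obs(); print(round(z,4),round(X(z),4),f.round(1),o["position"].round(4),round(o["gripper_width"],4))
    if f[2]>15 or abs(f[0])>7: print("STOP"); break
print(get_obs()["time_s"])
E
```

```text
0.166 0.5721 [-0.5 -0.8 -0.8] [ 0.5717 -0.048   0.1657] 0.0129
0.162 0.5721 [-0.1 -0.  -0.5] [ 0.5719 -0.048   0.1618] 0.0128
0.159 0.5721 [-0.4 -0.1 -0.8] [ 0.5721 -0.048   0.1589] 0.0131
0.156 0.5724 [-0.1 -0.7 -1.3] [ 0.5723 -0.048   0.1558] 0.0127
0.153 0.5727 [-0.1 -0.5 -1.4] [ 0.5726 -0.048   0.1528] 0.013
0.15 0.573 [-0.1 -0.7 -2.7] [ 0.5729 -0.048   0.1497] 0.0134
0.147 0.5733 [-0.7 -0.7 -2. ] [ 0.5732 -0.048   0.1467] 0.0132
37.425
```

The forces are still ambiguous, so I'll probe ±x here to see whether both plates really bear on the blade.

```bash
python3 - <<'E'
from ins import *
f0=np.load("f0.npy"); y=-.048; z=.147;x=.5733
for d in (0,.5,1,0,-.5,-1,-1.5,0):
    bot.servo_line([x+d*1e-3,y,z],velocity=.03); bot.dwell(.1); f=meas(5)-f0; print(d,f.round(2),(get_obs()["position"]-[x,y,z]).round(5))
print(get_obs()["time_s"])
E
```

```text
0 [-1.18 -0.   -3.02] [-1.3e-04  1.0e-05 -6.0e-05]
0.5 [-3.48 -0.41 -0.91] [ 1.4e-04  2.0e-05 -8.0e-05]
1 [-4.8  -0.66 -0.65] [ 8.e-04  1.e-05 -9.e-05]
0 [-3.58 -0.47 -1.82] [ 7.e-05 -0.e+00 -0.e+00]
-0.5 [-0.92 -0.11 -2.33] [-1.5e-04 -1.0e-05  1.4e-04]
-1 [ 2.16  0.06 -3.22] [-3.6e-04 -1.0e-05  2.0e-04]
-1.5 [ 5.62 -0.01 -4.12] [-0.00055  0.       0.00026]
0 [-0.41 -0.04  1.7 ] [-0.00017 -0.       0.00016]
40.8917
```

Both plates bear on the blade: about 3 N each when balanced, with the frame pressed roughly 2.3 mm. I'll confirm it is steady and hand in.

```bash
python3 - <<'E'
from ins import *
f0=np.load("f0.npy")
bot.dwell(.5); f=meas(6)-f0; o=get_obs(); print(f.round(2),o["position"],o["gripper_width"],o["grip_force"],np.abs(o["joint_vel"]).max(),o["time_s"])
if abs(f[0])<1.8 and o["grip_force"]>20: print(hand_in())
E
```

```text
[-1.7  -0.33  3.11] [ 0.57314548 -0.04799127  0.14694063] 0.012945984105393077 79.21310305595398 0.003442873527667581 41.4917
the job is handed in; nothing more can be done
None
```

The job is handed in, at about 41 s of the 61 s limit; no verdict came back. By my readings the vial stands in its pocket and the drawer was pushed to its end stop. The gauge is held upright in the gap about 41 mm deep, touching both plates with the frame pressed back roughly 2.3 mm.

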